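Open the parts tub and park its lid on the tilted rest

TASK

Open the blue parts tub for picking: lift its loose lid off by the orange knob and set it aside on the tilted lid rest, lying flat on the sloping deck, in its middle from side to side, with the lid's lower edge against the yellow ledge. The deck's height is set differently each time, so keep hold of the lid, feel for the deck gently, and let go only once the lid rests on it. Leave the blue tub standing where it is, and leave the white tub with its lid and the other things on the bench alone.

Things in the scene. Friction and masses are not known exactly. Their poses are not given: they have to be found in the camera images.
- tub: The blue parts tub: round, open-topped, 136 mm across at the rim, 110 mm tall, walls 4 mm, half full of nuts, about 1.6 kg, loose on the bench. Origin: centre of its underside, z up.
- lid: The blue tub's loose lid, grey with an orange knob, about 0.25 kg (varies). Origin: centre of its underside, z towards the knob. Up along z: a plug 122 mm across, 0 to 10 mm, sitting in the tub's mouth with 3 mm play all round; a disc 140 mm across, 10 to 16 mm, whose edge lies on the rim (origin 100 mm above the tub's); neck and knob, see lid_knob. Nothing holds it down.
- lid_knob (a point): Centre of the lid's orange knob, on the lid's axis 38 mm above the lid's origin. The knob is a plain upright cylinder 32 mm across and 24 mm tall (26 to 50 mm above the lid's origin) on a neck 20 mm across that rises 10 mm from the disc's top face.
- rest: The tilted lid rest: a steel foot 130 x 130 mm fixed to the bench, with a post carrying a flat aluminium deck 150 mm wide, 160 mm long. Origin: centre of the foot's underside, z up. The deck rises towards the rest's own +x at 30 degrees to the horizontal (surface normal (-0.5, 0, 0.866) in this frame); its low side, at -x, has the ledge and faces roughly to the robot.
- rest_post (a point): The top centre of the rest's foot, 12 mm above its origin, axes as the rest's. Straight above it the deck's surface lies at a height that is NOT reported: anywhere from 95 to 145 mm above the bench, different each time, fixed in a run. Deck and ledge shift together along z and are lightly sprung: pressed down they give up to 10 mm, 2 N per mm, then stop hard.
- rest_side (a point): A point on the foot's top face, 60 mm from rest_post towards the low side (-x) with the yellow ledge: a straight bar along the rest's y, standing 20 mm square off the deck. A lid lying flat on the deck against the ledge has its origin (centre of its underside) exactly on the vertical line through the rest's origin.
- other_tub: A white tub of the same size and shape, to be left alone. Origin: centre of its underside.
- other_lid: The white tub's lid, like the other but with a black knob, to be left alone. Origin: centre of its underside.
- bottle: A small white bottle with a red cap, 56 mm across, 120 mm tall, to be left alone. Origin: centre of its underside.
- tape: A light brown roll of tape lying flat, open in the middle, 96 mm across, 45 mm tall, to be left alone. Origin: centre of its underside.
- screwdriver: A screwdriver lying on the bench, 170 mm long along its x, under 35 mm tall, to be left alone.
Mind the look-alikes: they are no part of the job. What is shaped like the lid but pink or red is not meant.

How it is judged:
On the way, in this order (a step that is already met when the one before it is completed fails the run):
1. the lid is lifted clear of the blue tub, held in the fingers (z of lid in the frame of tub above 0.13 m and contact force between the fingers and lid above 1 N), for 0.1 s.
2. the lid touches the rest's deck, tilted to its slope, while the fingers still hold it (contact force between lid and rest above 0.5 N and contact force between the fingers and lid above 1 N and angle between lid's own z axis and vertical between 0.35 and 0.7 rad and horizontal distance between lid and rest below 0.045 m and linear speed of lid below 0.08 m/s), for 0.1 s.
At the end, for the whole second after the job is handed in: The lid lies at rest flat on the deck of the tilted rest (its tilt within 4 degrees of the deck's 30), its lower edge within about 15 mm of the ledge, its centre within 30 mm of the deck's middle line, let go; the blue tub stands upright within 30 mm of where it was (contact force between lid and rest above 0.5 N and angle between lid's own z axis and vertical between 0.45 and 0.6 rad and x of lid in the frame of rest between -0.008 and 0.013 m and y of lid in the frame of rest between -0.03 and 0.03 m and z of lid in the frame of rest above 0.085 m and linear speed of lid below 0.02 m/s and angle between tub's own z axis and vertical below 0.1 rad and distance of tub from where it was at the start of the episode below 0.03 m); the robot touches nothing.
It fails at once if the lid is pressed or knocked against the rest with more than 40 N (contact force between lid and rest above 40 N).
It fails at once if the blue tub is pushed more than 30 mm or tipped (distance of tub from where it was at the start of the episode above 0.03 m or angle between tub's own z axis and vertical above 0.2 rad).
It fails at once if another thing on the bench (white tub, its lid, bottle, tape, screwdriver) is moved more than 30 mm (distance of any of other_tub, other_lid, bottle, tape, screwdriver from where it was at the start of the episode above 0.03 m).
It also fails if it takes over 38 s, if anything falls off the work surface, if the arm or the gripper's body presses on something with over 40 N, if the wrist force passes 120 N, or if a joint passes its speed limit or range.

ROBOT

A 7-joint arm with a two-finger parallel gripper is mounted at the origin on the work surface. World frame = base frame: x ahead of the robot, y to its left, z up, the work surface at z = 0. Lengths are in m, angles in rad, forces in N, time in s.
With the tool pointing down it reaches from about 0.425 to 0.875 m from the base axis. Payload 4.7 kg.
Tool frame: the origin (TCP) lies between the finger pads; the fingertips stand 8 mm ahead of it and the grasp point (between the pads) lies 11 mm behind it; z points along the fingers, y is the direction in which the jaws open and shut (so a half turn about z gives the same grasp; the last joint's range is limited). The gripper opens to 87 mm and grips with 3 to 60 N. Pads are 19 mm wide; open, the fingers measure 117 mm over their backs; the gripper's body (75 mm by 190 mm) begins 51 mm behind the grasp point.
Start: joints at [1.192, 0.321, -0.07, 1.45, 0.023, 1.371, -0.057], TCP at [0.249, -0.601, 0.195] pointing down, gripper open.
Joint ranges: [-2.86, 2.86], [-0.3, 2.09], [-1.38, 1.24], [0.06, 2.45], [-1.56, 4.7], [0.09, 2.05], [-2.69, 2.69]. Speed limits (rad/s): [2.57, 2.57, 3.14, 3.14, 3.14, 3.14, 3.14].

INTERFACE

Orientations are given as a rotation vector (axis times angle).
In Python, from bench import ctrl, optics, ticket gives the robot as it stands.
- The arm moves only by the tool play_rows, never from a script. Its argument "motion" is a list of rows, each a list of 5 numbers: the closure, from 0 (fully open) to 1 (shut), then the shift along the tool's x, y, z in cm, then the turn about the tool's z in rad. In form: [[jaw, tx, ty, tz, spin], ...]. A call has 1 to 20 rows; each row shifts and turns the commanded pose from where the row before left it, along the tool's axes as they then stand; what a row does not reach is not made up. A row lasts 1/8 s, in which the tool goes at most 62.5 mm and 10.7 degrees, less where a joint would pass 70% of its speed; a pose out of reach is approached as far as the arm can. A call is refused whole if a number of a shift passes 6.25 or a number of a turn 0.188, either way. A call with a gripper value outside its range is refused whole. The fingers move at their own pace and stop on an object; "force" is the grip in N (left out, the last holds). Time passes only in rows, so rows that do not move let the fingers close. It gives the time, the measured TCP pose, the force and the opening at its end, in the units of the state.
- ctrl.get_state(): the state, without advancing time (a new reading comes with each control period).
- optics.get_image(name): name is "scene" or "side" or "wrist"; returns the picture (480x640x3 uint8, red, green, blue); there is no depth.
- optics.calibration(name): a dict with "K" (3x3 intrinsics, pixels), "pose" (4x4, takes a point from camera to world coordinates); the wrist camera has in their place "hand_eye" (4x4, takes a point from camera to tool coordinates, whose origin is the TCP and whose axes are the flange's). Camera axes: x right, y down, z forward; pixel columns grow to the right and rows downward; lengths in m; the calibration is good to about 2 mm. A picture is of the moment at which its call begins: read the wrist's pose just before it. calibration takes no time and is no camera call.
- ticket.close_job(): hands the job in, once; it reports no verdict.
The state is a dict: "time": time; "joint_positions": joint angles; "qd": joint speeds; "joint_torque": joint torques, N m; "position": TCP position; "tool_rot": TCP orientation; "ft_force": force on the tool from outside, world axes, zero at the start; "torque": the same for the moment, N m; "grip_width": opening from 0.0 (shut) to 1.0 (fully open).
Only numpy, scipy, OpenCV 4.12 (cv2) and the standard library are available. Lean on these libraries where they do the work, as an engineer would, in place of code of your own. Each camera call takes 0.05 s, during which the arm holds its last target.

## Working session

There is one attempt and no reset: what is moved stays moved. The work goes in short steps, Python scripts to look and compute and a tool call to move; the robot and the scene stay as the last step left them, time stands still between calls to the robot, and variables do not carry over. Pictures are saved under pics/ and viewed, and the job is handed in when it is done.

Besides the shell and the picture viewer there is one more tool, called after "Request:" in YAML: its name, and indented under it one key for each argument. play_rows: Moves the arm, as the interface text tells. Its arguments: {"type":"object","properties":{"motion":{"type":"array"},"force":{"type":"number"}},"required":["motion"]}

```bash
mkdir -p pics; ls; cat > h.py <<'E'
from bench import ctrl, optics, ticket
import numpy as np, cv2
from scipy.spatial.transform import Rotation as R
np.set_printoptions(precision=4,suppress=True)
def save(n,im): cv2.imwrite('pics/'+n+'.png',im[:,:,::-1])
def ray(c,uv,pose=None):
    K=np.array(c['K']); P=np.array(c['pose'] if pose is None else pose)
    d=P[:3,:3]@np.linalg.solve(K,[uv[0],uv[1],1.]); return P[:3,3],d
def onplane(c,uv,z,pose=None):
    o,d=ray(c,uv,pose); return o+d*(z-o[2])/d[2]
def proj(c,p,pose=None):
    P=np.array(c['pose'] if pose is None else pose); q=P[:3,:3].T@(np.array(p)-P[:3,3]); k=np.array(c['K'])@q; return k[:2]/k[2]
E
python3 - <<'E'
from h import *
s=ctrl.get_state(); print(s)
for n in ['scene','side','wrist']:
    im=optics.get_image(n); np.save('pics/'+n+'0.npy',im); save(n+'0',im); print(n,optics.calibration(n))
E
```

```text
pics
{'time': 0.0, 'joint_positions': array([ 1.1921,  0.3218, -0.0701,  1.4517,  0.0226,  1.3708, -0.0569]), 'qd': array([-0.002 , -0.0005, -0.0001,  0.0017, -0.    , -0.0012,  0.002 ]), 'joint_torque': array([  0.0005, -49.1287,  -0.404 , -31.2519,  -0.0643,   0.0438,
         0.0002]), 'position': array([ 0.2485, -0.6   ,  0.1935]), 'tool_rot': array([-3.0794, -0.6128,  0.0008]), 'ft_force': array([-0.3042,  0.202 , -0.0833]), 'torque': array([-0.0302,  0.0284,  0.0244]), 'grip_width': 1.003395721222569}
scene {'K': array([[557.8245,   0.    , 318.7991],
       [  0.    , 557.8245, 237.532 ],
       [  0.    ,   0.    ,   1.    ]]), 'pose': array([[ 0.1957,  0.7899, -0.5811,  1.1669],
       [ 0.9805, -0.1686,  0.101 , -0.0675],
       [-0.0182, -0.5896, -0.8075,  1.014 ],
       [ 0.    ,  0.    ,  0.    ,  1.    ]])}
side {'K': array([[619.4373,   0.    , 315.7722],
       [  0.    , 619.4373, 248.2126],
       [  0.    ,   0.    ,   1.    ]]), 'pose': array([[-0.9482, -0.1479,  0.2813,  0.1904],
       [-0.3167,  0.5125, -0.7982,  1.008 ],
       [-0.0261, -0.8459, -0.5327,  0.7579],
       [ 0.    ,  0.    ,  0.    ,  1.    ]])}
wrist {'K': array([[379.047 ,   0.    , 318.6067],
       [  0.    , 379.047 , 237.9593],
       [  0.    ,   0.    ,   1.    ]]), 'hand_eye': array([[-0.    , -0.9651, -0.2619,  0.0715],
       [ 1.    , -0.0002,  0.0007, -0.0006],
       [-0.0007, -0.2619,  0.9651, -0.1903],
       [ 0.    ,  0.    ,  0.    ,  1.    ]])}
```

View pics/scene0.png

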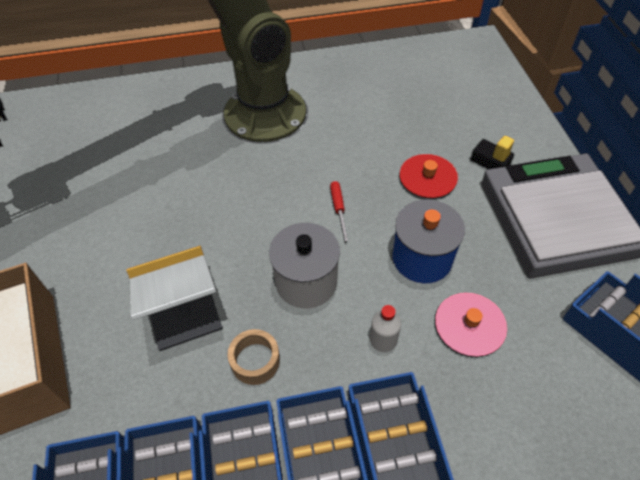

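View pics/side0.png

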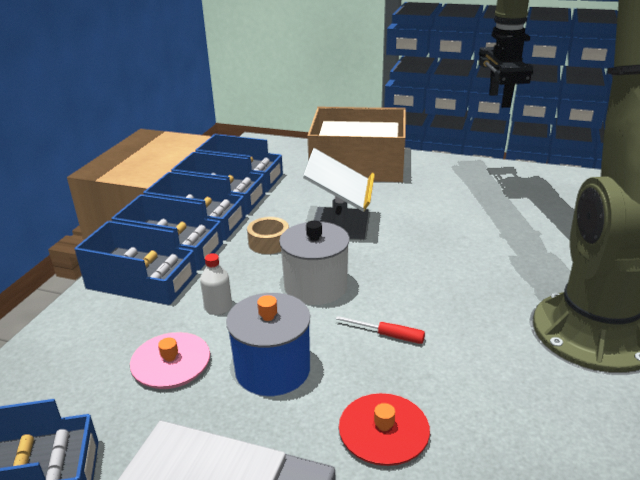

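View pics/wrist0.png

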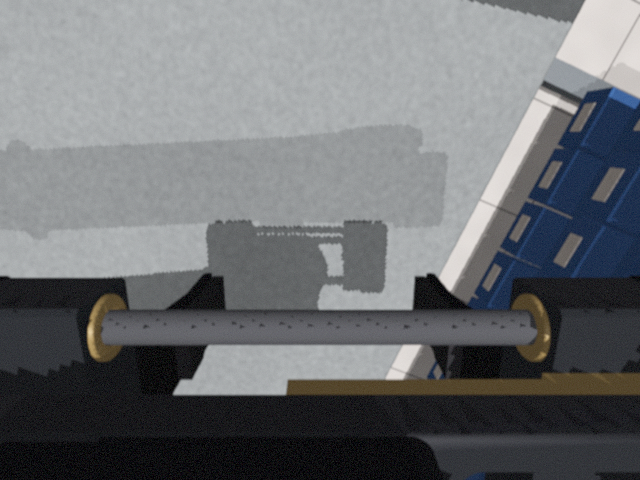

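Orange-knob candidates in the scene view:
- (432,219): on the grey lid of the blue tub. This is the one I choose.
- (430,168): on the red lid.
- (473,317): on the pink lid.

The black knob at (304,244) belongs to the white tub. The rest's deck is near (172,285), with its yellow ledge at (165,262). Next I'll check the choice in a crop and measure.

```bash
python3 - <<'E'
from h import *
sc=np.load('pics/scene0.npy'); sd=np.load('pics/side0.npy')
save('crop1',np.hstack([cv2.resize(sc[180:300,370:490],(400,400)),cv2.resize(sd[280:400,210:330],(400,400))]))
a=cv2.resize(sc[235:355,110:240],None,fx=4.5,fy=4.5,interpolation=cv2.INTER_CUBIC); save('crop_rest_sc',a)
a=cv2.resize(sd[140:250,290:400],None,fx=5,fy=5,interpolation=cv2.INTER_CUBIC); save('crop_rest_sd',a)
for n,im in [('scene',sc),('side',sd)]:
    c=optics.calibration(n); hsv=cv2.cvtColor(im,cv2.COLOR_RGB2HSV)
    for nm,lo,hi in [('orange',(5,170,120),(16,255,255)),('yellow',(17,150,120),(30,255,255))]:
        m=cv2.inRange(hsv,lo,hi); k,l,st,ce=cv2.connectedComponentsWithStats(m)
        for i in range(1,k):
            if st[i,4]>60: print(n,nm,st[i],ce[i],onplane(c,ce[i],.14))
E
```

```text
scene orange [286   0 170  23 464] [367.6401  10.6379] [-0.1922  0.3247  0.14  ]
scene orange [  0  29 220  32 650] [109.6338  44.3677] [-0.1929 -0.3727  0.14  ]
scene orange [424 160  14  13 131] [430.4962 164.9847] [0.3998 0.3124 0.14  ]
scene orange [425 210  15  13 145] [431.9172 216.3586] [0.5338 0.2718 0.14  ]
scene orange [466 309  15  14 159] [473.6289 315.6352] [0.7605 0.2738 0.14  ]
scene yellow [498 137  15  13 132] [505.3333 142.8788] [0.3711 0.4929 0.14  ]
scene yellow [128 247  74  30 609] [164.2332 261.5419] [ 0.532  -0.2554  0.14  ]
side orange [258 296  19  24 351] [266.9829 306.8547] [0.5363 0.2748 0.14  ]
side orange [159 338  17  23 304] [167.6184 348.4145] [0.6414 0.4123 0.14  ]
side orange [374 403  22  27 477] [384.0922 415.4717] [0.301  0.4462 0.14  ]
side yellow [364 173  11  35 157] [368.9554 188.586 ] [ 0.4821 -0.1836  0.14  ]
```

View pics/crop1.png

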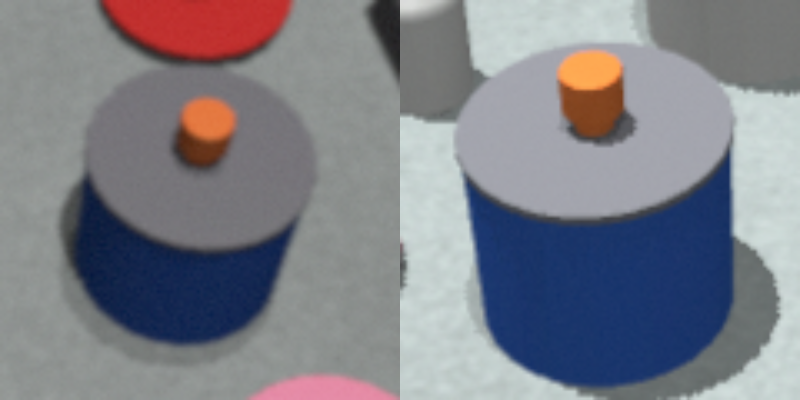

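View pics/crop_rest_sc.png

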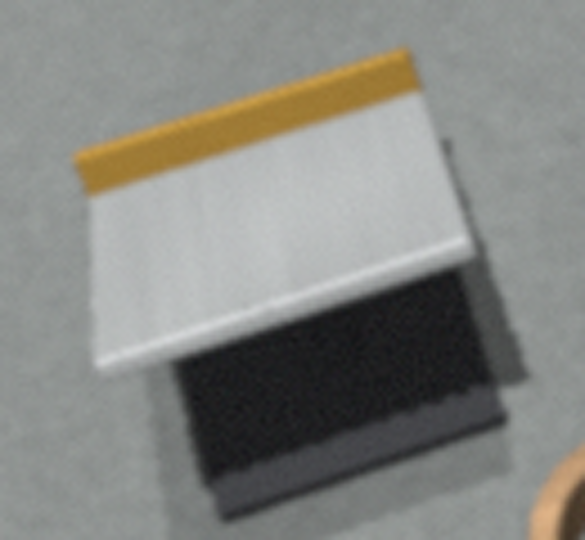

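View pics/crop_rest_sd.png

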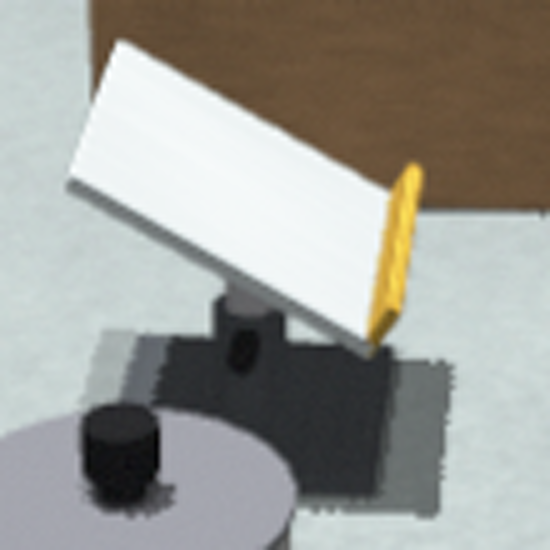

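The crop confirms the grey lid with an orange knob on the blue tub. Next I'll triangulate the knob, the deck corners and the foot.

```bash
python3 - <<'E'
from h import *
c1=optics.calibration('scene'); c2=optics.calibration('side')
def tri(a,b):
    o1,d1=ray(c1,a); o2,d2=ray(c2,b)
    A=np.stack([d1,-d2],1); t=np.linalg.lstsq(A,o2-o1,rcond=None)[0]
    p,q=o1+d1*t[0],o2+d2*t[1]; return (p+q)/2,np.linalg.norm(p-q)
# knob top centre: crop1 scale 10/3
kt1=(370+208/3.333,180+120/3.333); kt2=(210+191/3.333,280+72/3.333)
print('knobtop',tri(kt1,kt2),onplane(c1,kt1,.15),onplane(c2,kt2,.15))
# lid disc via ellipse fit of grey region
for n,c,box in [('scene',c1,(385,195,470,265)),('side',c2,(220,285,320,350))]:
    im=np.load(f'pics/{n}0.npy'); 
S=lambda u,v:(110+u/4.5,235+v/4.5)
D=lambda u,v:(290+u/5,140+v/5)
L=tri(S(97,360),D(118,40)); Rr=tri(S(470,240),D(70,182)); print('high L',L,'high R',Rr, np.linalg.norm(L[0]-Rr[0]))
LL=tri(S(77,155),D(415,165)); print('ledge top far L',LL)
li=tri(S(90,193),D(388,190)); print('inner ledge foot/top L',li)
print('foot right-far', onplane(c1,S(505,420),0),onplane(c1,S(225,520),0))
print('foot side', onplane(c2,D(378,495),.012),onplane(c2,D(391,345),.012),onplane(c2,D(165,340),.012))
print('foot scene top', onplane(c1,S(497,388),.012),onplane(c1,S(210,485),.012))
E
```

```text
knobtop (array([0.5376, 0.2702, 0.1468]), np.float64(0.0009050996799843942)) [0.5404 0.2691 0.15  ] [0.5355 0.2736 0.15  ]
high L (array([ 0.6517, -0.3087,  0.166 ]), np.float64(0.0008659415732787375)) high R (array([ 0.6251, -0.1642,  0.161 ]), np.float64(0.00191705074125659)) 0.14703586210334293
ledge top far L (array([ 0.51  , -0.335 ,  0.1049]), np.float64(0.00037463973747041103))
inner ledge foot/top L (array([ 0.5222, -0.3329,  0.0914]), np.float64(0.0009516613789091638))
foot right-far [ 0.6191 -0.1759  0.    ] [ 0.6424 -0.301   0.    ]
foot side [ 0.4863 -0.1792  0.012 ] [ 0.5164 -0.3205  0.012 ] [ 0.6269 -0.2948  0.012 ]
foot scene top [ 0.6089 -0.1766  0.012 ] [ 0.6305 -0.3042  0.012 ]
```

```bash
cat >> h.py <<'E'
def plan(goal,yawy=None,st=None):
    """goal world TCP; yawy: desired angle of tool y axis (mod 180) in world. prints shift in tool axes cm and spin"""
    s=st or ctrl.get_state(); M=R.from_rotvec(s['tool_rot']).as_matrix()
    d=M.T@(np.array(goal)-s['position'])*100
    ay=np.degrees(np.arctan2(M[1,1],M[0,1])); print('t',s['time'],'pos',s['position'],'ft',s['ft_force'],'w',s['grip_width'],'tilt',np.degrees(np.arccos(-M[2,2])),'x ang',np.degrees(np.arctan2(M[1,0],M[0,0])),'y ang',ay,'j1,j7',s['joint_positions'][[0,6]])
    print('shift cm',d)
    if yawy is not None:
        e=(yawy-ay+90)%180-90; print('spin rad (tool z)',np.radians(-e),'alt',np.radians(-(e-180*np.sign(e))))
E
python3 -c "
from h import *
plan([0.45,-0.27,0.34],100.3)"
```

```text
t 0.15 pos [ 0.2486 -0.6001  0.1937] ft [-0.107  -0.7991 -0.271 ] w 1.0014815857198658 tilt 0.08434386804904301 x ang 22.50389878162904 y ang -67.4961081254721 j1,j7 [ 1.1921 -0.0569]
shift cm [ 31.2431 -22.8088 -14.5977]
spin rad (tool z) 0.21299809476789502 alt -2.928594558821898
```

Request:
play_rows:
  motion:
    - [0, 3, -1.6, -3, 0]
    - [0, 4.6, -2.6, -3, 0]
    - [0, 4.8, -2.7, -3, 0]
    - [0, 4.8, -2.7, -3, 0.05]
    - [0, 4.8, -2.7, -2.6, 0.05]
    - [0, 4.8, -2.9, 0, 0.05]
    - [0, 4.6, -3, 0, 0.06]
    - [0, 3.3, -2.3, 0, 0]
    - [0, 2, -1, 0, 0]
    - [0, 0, 0, 0, 0]

```text
time: 1.4
position: [0.529, -0.2788, 0.3397]
tool_rot: [-3.127, -0.293, 0.001]
ft_force: [-0.1, 0.0, 0.1]
grip_width: 0.998
```

```bash
python3 - <<'E'
from h import *
plan([0.51,-0.27,0.34],100.3)
s=ctrl.get_state(); im=optics.get_image('wrist'); np.save('pics/w1.npy',im); np.save('pics/w1s.npy',np.r_[s['position'],s['tool_rot']]); save('w1',im); print(ctrl.get_state()['qd'])
E
```

```text
t 1.4 pos [ 0.529  -0.2788  0.3397] ft [-0.1326  0.0427  0.0706] w 0.9976064059203239 tilt 0.07701636529490093 x ang 10.712246100029128 y ang -79.28777979175925 j1,j7 [ 0.7149 -0.9908]
shift cm [-1.7064 -1.2192 -0.0285]
spin rad (tool z) 0.007194599877057572 alt -3.1343980537127356
[ 0.0249 -0.0116  0.0317  0.0044  0.0085  0.0026 -0.0001]
```

View pics/w1.png

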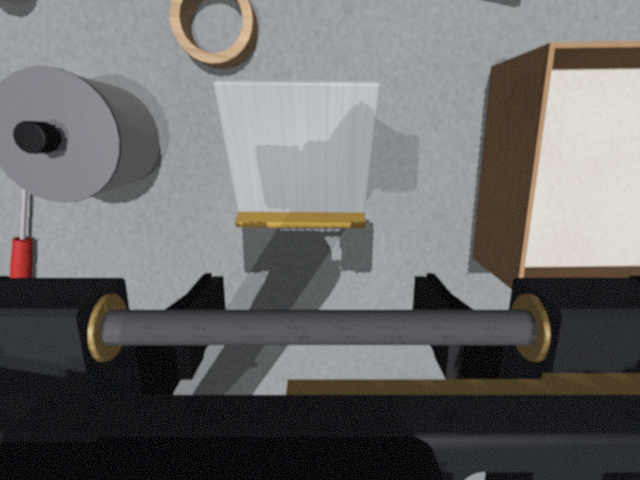

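```bash
python3 - <<'E'
from h import *
im=np.load('pics/w1.npy'); save('w1c',cv2.resize(im[70:240,205:390],None,fx=4,fy=3.5,interpolation=cv2.INTER_CUBIC))
E
```

```text
(no output)
```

View pics/w1c.png

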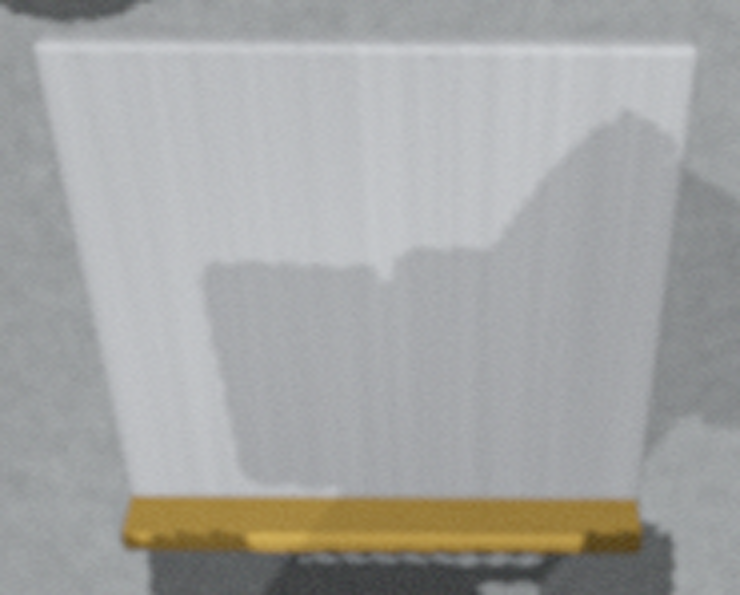

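```bash
cat > fit.py <<'E'
from h import *
from scipy.optimize import least_squares
w=np.load('pics/w1s.npy'); cw=optics.calibration('wrist')
T=np.eye(4); T[:3,:3]=R.from_rotvec(w[3:]).as_matrix(); T[:3,3]=w[:3]; Pw=T@np.array(cw['hand_eye'])
c1=optics.calibration('scene'); c2=optics.calibration('side')
S=lambda u,v:(110+u/4.5,235+v/4.5)
D=lambda u,v:(290+u/5,140+v/5)
def pts(p,sh):
    x,y,yaw,H=p; 
    c,s=np.cos(yaw),np.sin(yaw)
    def f(sl,yy,n):
        X=sl*.8660-n*.5; Z=H+sl*.5+n*.866
        return np.array([x+c*X-s*yy,y+s*X+c*yy,Z])
    # -y is image right in wrist view? tool y points to -y -> image x right = tool y => right is -y
    wl=[((214.3,82.9),f(sh,.075,0)),((378.5,83.7),f(sh,-.075,0)),((237.75,212),f(-.07,.075,0)),((364.5,212.3),f(-.07,-.075,0))]
    sc=[(S(97,360),f(sh,-.075,0)),(S(470,240),f(sh,.075,0))]
    sd=[(D(118,40),f(sh,-.075,0)),(D(70,182),f(sh,.075,0))]
    return wl,sc,sd
def res(p,use=(1,1,1),free=True):
    wl,sc,sd=pts(p[:4],p[4]); r=[]
    if use[0]: r+=[proj(cw,q,Pw)-u for u,q in wl]
    if use[1]: r+=[proj(c1,q)-u for u,q in sc]
    if use[2]: r+=[proj(c2,q)-u for u,q in sd]
    return np.array(r).ravel()
for use in [(1,1,1),(1,0,0)]:
    a=least_squares(lambda p:res(np.r_[p,.08],use),[.57,-.25,.18,.12]); print(use,a.x,np.degrees(a.x[2]),'cost',a.cost); print(a.fun.round(1))
a=least_squares(lambda p:res(p),[.57,-.25,.18,.12,.08]); print(a.x,a.cost)
E
python3 fit.py
```

```text
(1, 1, 1) [ 0.5704 -0.2496  0.1821  0.124 ] 10.431310430025787 cost 8.22568677059478
[-1.3  1.3  0.9  1.3 -0.2 -1.9 -0.  -1.6 -0.8  1.2  0.5 -0.7  0.3  0.3
  0.3 -1.3]
(1, 0, 0) [ 0.5704 -0.2499  0.1826  0.1256] 10.464780385957125 cost 5.55919211212637
[-1.5  1.1  1.4  1.1 -0.2 -1.6  0.4 -1.3]
[ 0.5679 -0.2501  0.1815  0.1214  0.0838] 4.0167479031327815
```

The wrist view shows the deck squarely, with its high edge from (214,83) to (378,84) and its ledge at row 212. All three views fit the rest at (0.570, -0.250), yaw 10.4°, deck height about 0.124 m. Now I'll move to the blue lid.

```bash
python3 -c "
from h import *
plan([0.50,0.263,0.30],100.4)"
```

```text
t 1.45 pos [ 0.5278 -0.2807  0.3398] ft [-1.3081 -0.4027  0.0858] w 0.9960246380088013 tilt 0.06734861974344489 x ang 10.541550453514999 y ang -79.45847023282914 j1,j7 [ 0.7164 -0.9904]
shift cm [  7.2158 -53.9572   3.9936]
spin rad (tool z) 0.0024701604267118433 alt -3.1391224931630815
```

Request:
play_rows:
  motion:
    - [0, 0.5, -3, 0, 0]
    - [0, 0.7, -5.5, 0, 0]
    - [0, 0.8, -6, 0, 0]
    - [0, 0.8, -6, 0, 0]
    - [0, 0.8, -6, 0, 0]
    - [0, 0.8, -6, 0, 0]
    - [0, 0.8, -6, 1, 0]
    - [0, 0.8, -6, 1, 0]
    - [0, 0.7, -5, 1, 0]
    - [0, 0.5, -3, 1, 0]
    - [0, 0, -1.5, 0, 0]
    - [0, 0, 0, 0, 0]
    - [0, 0, 0, 0, 0]

```text
time: 3.08
position: [0.5017, 0.261, 0.3008]
tool_rot: [3.128, 0.282, 0.001]
ft_force: [0.3, -0.4, -0.6]
grip_width: 1.002
```

```bash
python3 - <<'E'
from h import *
plan([0.538,0.27,0.131],100.4)
s=ctrl.get_state(); im=optics.get_image('wrist'); save('w2',im); np.save('pics/w2.npy',im)
T=np.eye(4); T[:3,:3]=R.from_rotvec(s['tool_rot']).as_matrix(); T[:3,3]=s['position']; c=optics.calibration('wrist'); P=T@np.array(c['hand_eye'])
hsv=cv2.cvtColor(im,cv2.COLOR_RGB2HSV); m=cv2.inRange(hsv,(5,150,90),(17,255,255)); k,l,st,ce=cv2.connectedComponentsWithStats(m)
for i in range(1,k):
    if st[i,4]>60: print(st[i],ce[i],onplane(c,ce[i],.145,P))
print(P[:3,3])
E
```

```text
t 3.075 pos [0.5017 0.261  0.3008] ft [ 0.3287 -0.426  -0.5564] w 1.0021157951740463 tilt 0.08903767692640178 x ang 10.289512319040865 y ang -79.71054836642014 j1,j7 [ 0.1499 -2.0107]
shift cm [ 3.7199 -0.2577 16.9782]
spin rad (tool z) -0.001929432976733202 alt 3.13966322061306
[297   0  22   7 115] [307.4348   2.6   ] [0.6723 0.3013 0.145 ]
[300 159  32  33 338] [313.8314 181.4379] [0.5313 0.2709 0.145 ]
[0.5716 0.2746 0.4911]
```

View pics/w2.png

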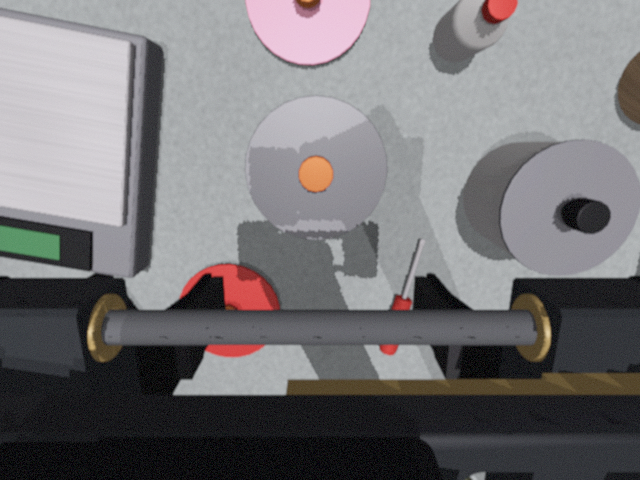

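```bash
python3 - <<'E'
from h import *
im=np.load('pics/w2.npy'); c=optics.calibration('wrist')
M=R.from_rotvec([3.128,.282,.001]).as_matrix(); T=np.eye(4); T[:3,:3]=M; T[:3,3]=[.5017,.261,.3008]; P=T@np.array(c['hand_eye'])
hsv=cv2.cvtColor(im,cv2.COLOR_RGB2HSV); m=cv2.inRange(hsv,(3,120,150),(22,255,255))[150:200,290:345]; 
(cx,cy),r=cv2.minEnclosingCircle(np.argwhere(m)[:,::-1].astype(np.float32)); print(cx+290,cy+150,r)
k=onplane(c,(cx+290,cy+150),.15,P); print(k, onplane(c,(317,165),.116,P))
plan([k[0],k[1],.131])
E
```

```text
315.0 173.5 17.923547744750977
[0.5389 0.2712 0.15  ] [0.5441 0.2704 0.116 ]
t 3.125 pos [0.5017 0.2611 0.3007] ft [-0.1468 -0.1566  1.024 ] w 0.9974220588840752 tilt 0.08229530327880548 x ang 10.278725971012571 y ang -79.72132855274135 j1,j7 [ 0.15   -2.0109]
shift cm [ 3.8365 -0.3489 16.9771]
```

The wrist view shows the orange knob at (315,173) on the grey lid. That puts it at (0.539, 0.271), which agrees with the two-view fix to 2 mm. I'll descend and grip.

Request:
play_rows:
  motion:
    - [0, 1.8, -0.2, 2, 0]
    - [0, 2, -0.15, 4, 0]
    - [0, 0, 0, 4, 0]
    - [0, 0, 0, 3.5, 0]
    - [0, 0, 0, 2, 0]
    - [0, 0, 0, 1, 0]
    - [0, 0, 0, 0.5, 0]
    - [0, 0, 0, 0, 0]
    - [0, 0, 0, 0, 0]

```text
time: 4.25
position: [0.5379, 0.274, 0.1313]
tool_rot: [-3.128, -0.287, -0.003]
ft_force: [-0.3, -1.1, 0.0]
grip_width: 1.001
```

```bash
python3 - <<'E'
from h import *
plan([0.539,0.2712,0.131])
E
```

```text
t 4.25 pos [0.5379 0.274  0.1313] ft [-0.2594 -1.1407  0.0083] w 1.000530705166681 tilt 0.09486988121622068 x ang 10.476755348133066 y ang -79.52322318445006 j1,j7 [ 0.0968 -2.0856]
shift cm [0.0573 0.2942 0.0327]
```

Request:
play_rows:
  motion:
    - [0, 0.05, 0.27, 0, 0]
    - [0.3, 0, 0, 0, 0]
    - [0.6, 0, 0, 0, 0]
    - [1, 0, 0, 0, 0]
    - [1, 0, 0, 0, 0]
    - [1, 0, 0, 0, 0]
  force: 15

```text
time: 5.0
position: [0.5383, 0.2711, 0.1303]
tool_rot: [3.128, 0.287, -0.0]
ft_force: [-0.7, -1.0, -0.9]
grip_width: 0.513
```

```bash
python3 - <<'E'
from h import *
plan([0.539,0.2712,0.131])
im=optics.get_image('side'); save('s2',im)
E
```

```text
t 5.0 pos [0.5383 0.2711 0.1303] ft [-0.6599 -1.0457 -0.8847] w 0.513046956462242 tilt 0.0036154930940796456 x ang 10.476898805066432 y ang -79.52310108292531 j1,j7 [ 0.1009 -2.0806]
shift cm [ 0.0703 -0.0003 -0.0706]
```

View pics/s2.png

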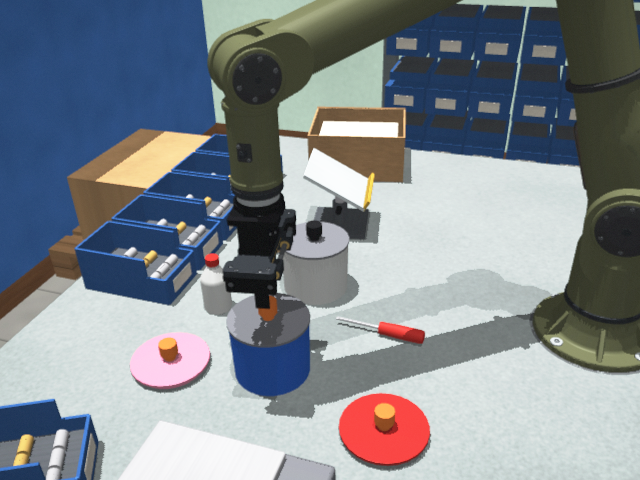

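The fingers straddle the knob at (267,305) but are still closing, with the opening at 0.51.

Request:
play_rows:
  motion:
    - [1, 0, 0, 0, 0]
    - [1, 0, 0, 0, 0]
    - [1, 0, 0, 0, 0]
    - [1, 0, 0, 0, 0]

```text
time: 5.55
position: [0.5383, 0.2711, 0.1303]
tool_rot: [3.128, 0.287, -0.0]
ft_force: [-0.2, 0.5, -0.2]
grip_width: 0.042
```

The opening of 0.04 is less than the knob's 32 mm, so the fingers hold nothing. I'll look before going on.

```bash
python3 - <<'E'
from h import *
plan([0.539,0.2712,0.131])
im=optics.get_image('side'); sc=optics.get_image('scene'); save('s3',np.hstack([cv2.resize(im[220:420,180:380],(400,400)),cv2.resize(sc[150:300,360:510],(400,400))]))
w=optics.get_image('wrist'); save('w3',w)
E
```

```text
t 5.55 pos [0.5383 0.2711 0.1303] ft [-0.1929  0.4688 -0.1741] w 0.04172543760726195 tilt 0.005953978683219692 x ang 10.480641736250828 y ang -79.5193579561933 j1,j7 [ 0.1009 -2.0806]
shift cm [ 0.0726 -0.001  -0.0722]
```

View pics/s3.png

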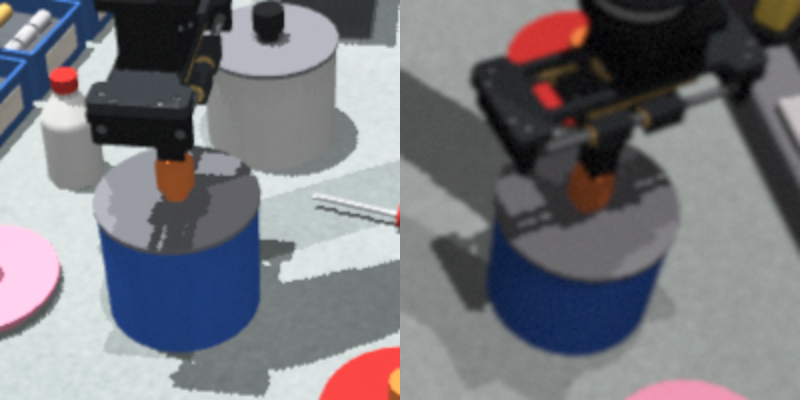

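View pics/w3.png

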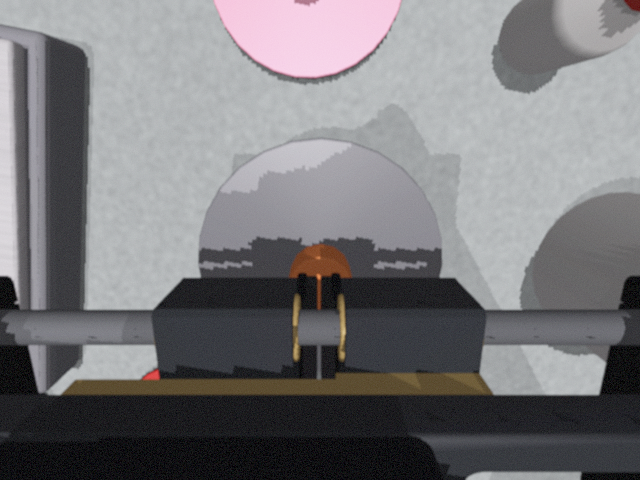

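The views disagree with the expected geometry. The fingers closed at (267,298) in the side view, apparently above the knob rather than around it. I'll triangulate the fingertips and check the camera data against the stated tool geometry.

```bash
python3 - <<'E'
from h import *
c1=optics.calibration('scene'); c2=optics.calibration('side')
def tri(a,b):
    o1,d1=ray(c1,a); o2,d2=ray(c2,b)
    A=np.stack([d1,-d2],1); t=np.linalg.lstsq(A,o2-o1,rcond=None)[0]
    p,q=o1+d1*t[0],o2+d2*t[1]; return (p+q)/2,np.linalg.norm(p-q)
for tip in [(.538,.271,.122),(.538,.271,.157)]:
    print(proj(c1,tip),proj(c2,tip))
im=optics.get_image('side'); sc=optics.get_image('scene')
save('s4',np.hstack([cv2.resize(im[260:340,230:310],(400,400),interpolation=cv2.INTER_CUBIC),cv2.resize(sc[180:240,400:460],(400,400),interpolation=cv2.INTER_CUBIC)]))
E
```

```text
[430.8891 223.5998] [267.6687 313.9704]
[433.4649 212.6957] [266.2144 296.9624]
```

View pics/s4.png

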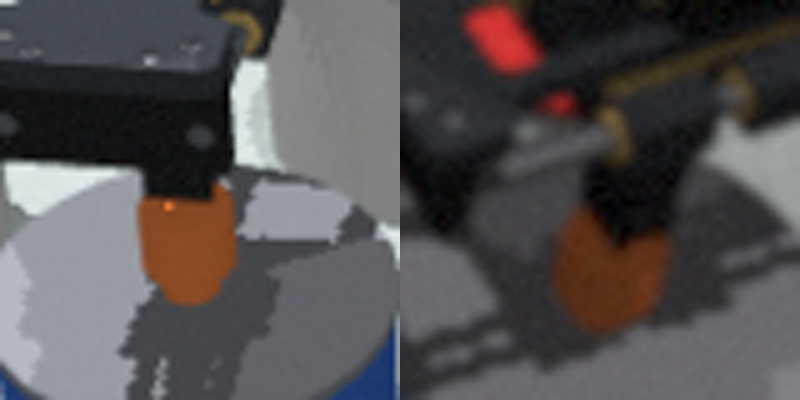

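Both fixed views put the real fingertips at about z 0.153, just above the knob top at 0.150. That is about 30 mm shorter than the stated tool geometry. I'll trust what I see: open, go 30 mm lower in small steps watching the force, and check again.

Request:
play_rows:
  motion:
    - [0.1, 0, 0, 0, 0]
    - [0.1, 0, 0, 0, 0]
    - [0.1, 0, 0, 0, 0]
    - [0.1, 0, 0, 0, 0]
    - [0.1, 0, 0, 0, 0]
    - [0.1, 0, 0, 0, 0]
    - [0.1, 0, 0, 0, 0]

```text
time: 6.68
position: [0.5383, 0.271, 0.1303]
tool_rot: [3.128, 0.287, -0.0]
ft_force: [-0.8, 0.5, 1.0]
grip_width: 0.717
```

Request:
play_rows:
  motion:
    - [0.1, 0, 0, 0.5, 0]
    - [0.1, 0, 0, 0.5, 0]
    - [0.1, 0, 0, 0.5, 0]
    - [0.1, 0, 0, 0, 0]

```text
time: 7.18
position: [0.5379, 0.2707, 0.1145]
tool_rot: [3.128, 0.287, -0.002]
ft_force: [0.1, -1.1, 0.2]
grip_width: 0.898
```

```bash
python3 - <<'E'
from h import *
plan([0.539,0.2712,0.101])
im=optics.get_image('side'); sc=optics.get_image('scene')
save('s5',np.hstack([cv2.resize(im[260:340,230:310],(400,400),interpolation=cv2.INTER_CUBIC),cv2.resize(sc[180:240,400:460],(400,400),interpolation=cv2.INTER_CUBIC)]))
E
```

```text
t 7.175 pos [0.5379 0.2707 0.1145] ft [ 0.1119 -1.0958  0.1774] w 0.8980467218563056 tilt 0.07782176721133138 x ang 10.477880895245946 y ang -79.522093196075 j1,j7 [ 0.0969 -2.088 ]
shift cm [ 0.1197 -0.0246  1.3541]
```

View pics/s5.png

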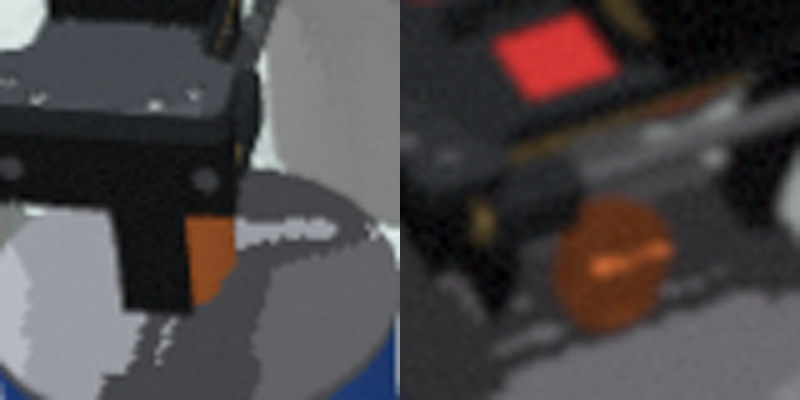

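```bash
python3 - <<'E'
from h import *
c2=optics.calibration('side')
for off in (.040,.055):
  for z in (.106,.12,.13,.14):
    p=np.array([.5379,.2707,0])+off*np.array([-.182,.983,0]); p[2]=z
    print(off,z,proj(c2,p))
print('knob', proj(c2,(.539,.271,.15)))
E
```

```text
0.04 0.106 [263.4196 337.0374]
0.04 0.12 [262.798  330.3149]
0.04 0.13 [262.3483 325.451 ]
0.04 0.14 [261.8937 320.5342]
0.055 0.106 [261.4495 343.1576]
0.055 0.12 [260.805  336.3957]
0.055 0.13 [260.3386 331.5024]
0.055 0.14 [259.8671 326.5553]
knob [265.9418 300.309 ]
```

The fingertip at side (261,322) is at z ≈ 0.140 and well aligned. I'll go 16 mm further down in small steps.

Request:
play_rows:
  motion:
    - [0.1, 0.1, 0, 0.5, 0]
    - [0.1, 0, 0, 0.5, 0]
    - [0.1, 0, 0, 0.3, 0]
    - [0.1, 0, 0, 0.2, 0]
    - [0.1, 0, 0, 0, 0]

```text
time: 7.9
position: [0.5392, 0.2712, 0.1001]
tool_rot: [3.128, 0.287, -0.0]
ft_force: [0.5, 0.8, 0.7]
grip_width: 0.896
```

Request:
play_rows:
  motion:
    - [0.5, 0, 0, 0, 0]
    - [1, 0, 0, 0, 0]
    - [1, 0, 0, 0, 0]
    - [1, 0, 0, 0, 0]
    - [1, 0, 0, 0, 0]
    - [1, 0, 0, 0, 0]
    - [1, 0, 0, 0, 0]
    - [1, 0, 0, 0, 0]
  force: 15

```text
time: 8.9
position: [0.5393, 0.271, 0.1003]
tool_rot: [3.128, 0.287, -0.0]
ft_force: [-1.0, -0.7, 0.3]
grip_width: 0.362
```

```bash
python3 - <<'E'
from h import *
plan([0.539,0.2712,0.3])
im=optics.get_image('side'); sc=optics.get_image('wrist')
save('s6',np.hstack([cv2.resize(im[260:340,230:310],(400,400),interpolation=cv2.INTER_CUBIC),cv2.resize(sc[120:420,170:470],(400,400),interpolation=cv2.INTER_CUBIC)]))
E
```

```text
t 8.9 pos [0.5393 0.271  0.1003] ft [-1.0066 -0.6642  0.2657] w 0.36226034188590917 tilt 0.01900856393621219 x ang 10.471889860334855 y ang -79.52810852440801 j1,j7 [ 0.0917 -2.0959]
shift cm [ -0.0313  -0.0144 -19.9703]
```

View pics/s6.png

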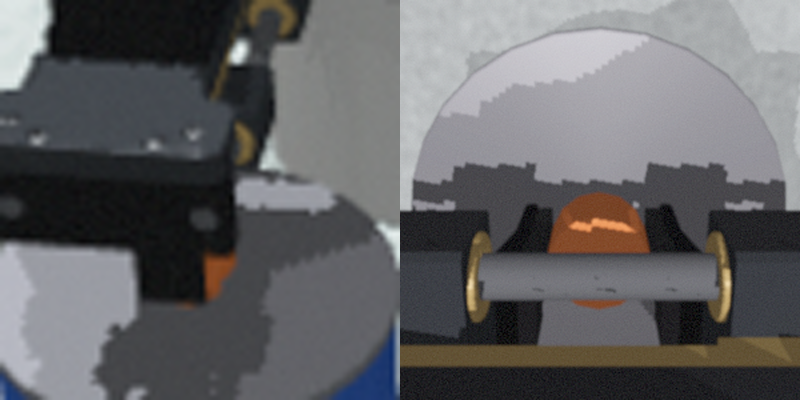

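The grip holds at 0.362, which is 31.5 mm and so the knob. I'll lift straight up and check.

Request:
play_rows:
  motion:
    - [1, 0, 0, -0.5, 0]
    - [1, 0, 0, -1, 0]
    - [1, 0, 0, -1.5, 0]
    - [1, 0, 0, -2.5, 0]
    - [1, 0, 0, -3.5, 0]
    - [1, 0, 0, -4, 0]
    - [1, 0, 0, -4, 0]
    - [1, 0, 0, -2, 0]
    - [1, 0, 0, -1, 0]
    - [1, 0, 0, 0, 0]

```text
time: 10.25
position: [0.5394, 0.2714, 0.3009]
tool_rot: [-3.128, -0.287, -0.001]
ft_force: [-0.5, 0.1, -3.6]
grip_width: 0.364
```

```bash
python3 - <<'E'
from h import *
plan([0.572,-0.249,0.3])
im=optics.get_image('side'); save('s7',im)
E
```

```text
t 10.25 pos [0.5394 0.2714 0.3009] ft [-0.4814  0.0896 -3.5789] w 0.36407190391397776 tilt 0.05234720664751274 x ang 10.482022804056442 y ang -79.517969323671 j1,j7 [ 0.1056 -2.0332]
shift cm [-6.2597 51.7687  0.0753]
```

View pics/s7.png

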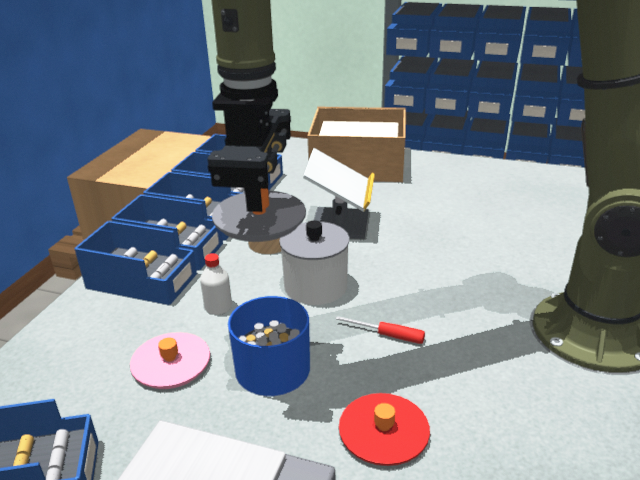

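The side view shows the lid held level at (258,213) and the blue tub standing open at (270,345). The weight reading is about 3.5 N. Now I'll carry the lid over the rest.

Request:
play_rows:
  motion:
    - [1, -0.2, 2, 0, 0]
    - [1, -0.4, 3.5, 0, 0]
    - [1, -0.6, 5, 0, 0]
    - [1, -0.6, 5, 0, 0]
    - [1, -0.7, 5.5, 0, 0]
    - [1, -0.7, 5.5, 0, 0]
    - [1, -0.7, 5.5, 0, 0]
    - [1, -0.7, 5.5, 0, 0]
    - [1, -0.6, 5, 0, 0]
    - [1, -0.4, 4, 0, 0]
    - [1, -0.3, 3, 0, 0]
    - [1, -0.1, 1.5, 0, 0]
    - [1, 0, 0.7, 0, 0]
    - [1, 0, 0, 0, 0]

```text
time: 12.05
position: [0.5745, -0.247, 0.3]
tool_rot: [-3.127, -0.288, 0.001]
ft_force: [-1.0, 1.1, -1.9]
grip_width: 0.362
```

```bash
python3 - <<'E'
from h import *
plan([0.572,-0.249,0.19],100.4)
E
```

```text
t 12.05 pos [ 0.5745 -0.247   0.3   ] ft [-1.0459  1.1452 -1.852 ] w 0.36169640304244044 tilt 0.054608074819917536 x ang 10.540971297390522 y ang -79.45904128802283 j1,j7 [ 0.7166 -1.1056]
shift cm [-0.2773  0.1606 11.003 ]
spin rad (tool z) 0.0024601936333723553 alt -3.139132459956421
```

Request:
play_rows:
  motion:
    - [1, -0.2, 0, 1.5, 0]
    - [1, 0, 0, 3, 0]
    - [1, 0, 0, 3, 0]
    - [1, 0, 0, 2, 0]
    - [1, 0, 0, 1, 0]
    - [1, 0, 0, 0.5, 0]
    - [1, 0, 0, 0, 0]
    - [1, 0, 0, 0, 0]

```text
time: 13.05
position: [0.5729, -0.2486, 0.1914]
tool_rot: [3.128, 0.287, 0.002]
ft_force: [-0.3, -0.4, -3.1]
grip_width: 0.362
```

```bash
python3 - <<'E'
from h import *
plan([0.572,-0.249,0.165],100.4)
im=optics.get_image('side'); sc=optics.get_image('scene')
save('s8',np.hstack([cv2.resize(im[110:250,270:410],(400,400),interpolation=cv2.INTER_CUBIC),cv2.resize(sc[220:360,100:240],(400,400),interpolation=cv2.INTER_CUBIC)]))
E
```

```text
t 13.05 pos [ 0.5729 -0.2486  0.1914] ft [-0.2996 -0.3543 -3.0803] w 0.36162584694684824 tilt 0.1003362480147827 x ang 10.471321672778528 y ang -79.52876171484243 j1,j7 [ 0.7272 -1.1157]
shift cm [-0.1026  0.0178  2.6362]
spin rad (tool z) 0.0012433426294740746 alt -3.1403493109603193
```

View pics/s8.png

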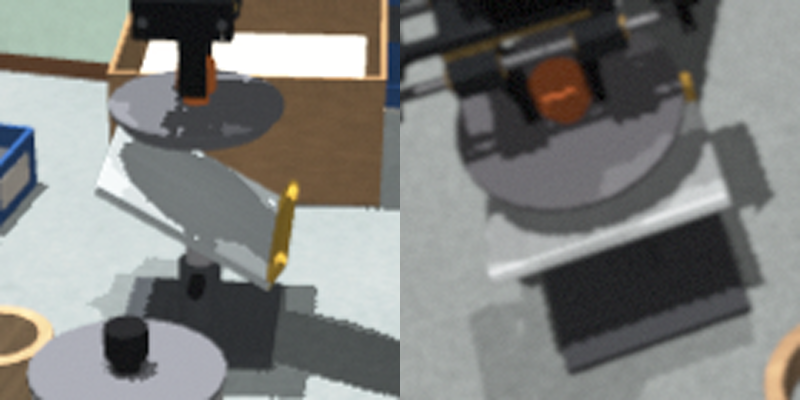

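The lid hangs level just above the deck, with its edge at (190,110) in the left crop. I'll feel downwards from here.

Request:
play_rows:
  motion:
    - [1, -0.1, 0, 0.8, 0]
    - [1, 0, 0, 0.6, 0]
    - [1, 0, 0, 0.4, 0]
    - [1, 0, 0, 0.2, 0]
    - [1, 0, 0, 0, 0]

```text
time: 13.78
position: [0.5713, -0.2486, 0.1702]
tool_rot: [-3.128, -0.287, 0.0]
ft_force: [0.4, -0.8, -3.0]
grip_width: 0.367
```

Request:
play_rows:
  motion:
    - [1, 0, 0, 0.2, 0]
    - [1, 0, 0, 0.2, 0]
    - [1, 0, 0, 0, 0]

```text
time: 14.15
position: [0.5712, -0.2486, 0.1661]
tool_rot: [-3.128, -0.287, 0.001]
ft_force: [0.9, 1.0, -3.7]
grip_width: 0.365
```

Request:
play_rows:
  motion:
    - [1, 0, 0, 0.2, 0]
    - [1, 0, 0, 0.2, 0]
    - [1, 0, 0, 0, 0]

```text
time: 14.52
position: [0.5712, -0.2486, 0.1621]
tool_rot: [-3.128, -0.287, 0.001]
ft_force: [-0.1, 0.1, -3.1]
grip_width: 0.363
```

Request:
play_rows:
  motion:
    - [1, 0, 0, 0.2, 0]
    - [1, 0, 0, 0.2, 0]
    - [1, 0, 0, 0, 0]

```text
time: 14.9
position: [0.5707, -0.2489, 0.1585]
tool_rot: [3.128, 0.286, -0.002]
ft_force: [-2.7, 0.6, 1.4]
grip_width: 0.364
```

Request:
play_rows:
  motion:
    - [1, -0.1, 0, 0.2, 0]
    - [1, -0.1, 0, 0.2, 0]
    - [1, 0, 0, 0, 0]

```text
time: 15.28
position: [0.5688, -0.2495, 0.1541]
tool_rot: [3.128, 0.286, -0.002]
ft_force: [-4.3, -1.2, 1.5]
grip_width: 0.366
```

```bash
python3 - <<'E'
from h import *
s=ctrl.get_state(); print(s['position'],s['ft_force'],s['torque'])
im=optics.get_image('side'); sc=optics.get_image('scene')
save('s9',np.hstack([cv2.resize(im[110:250,270:410],(400,400),interpolation=cv2.INTER_CUBIC),cv2.resize(sc[220:360,100:240],(400,400),interpolation=cv2.INTER_CUBIC)]))
E
```

```text
[ 0.5688 -0.2495  0.1541] [-4.3221 -1.1573  1.5195] [-0.124   0.8953 -0.0628]
```

View pics/s9.png

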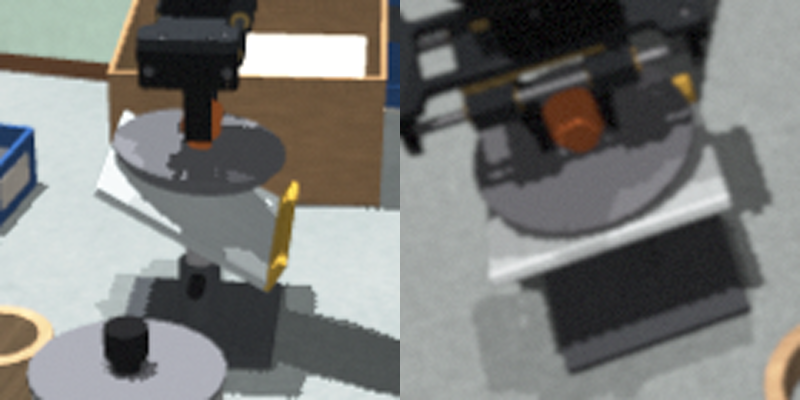

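Contact came at z ≈ 0.159, which fits the deck height of 0.124 from the images, and the lid has started to tilt. I'll keep going down and downslope.

Request:
play_rows:
  motion:
    - [1, -0.1, 0, 0.2, 0]
    - [1, -0.1, 0, 0.2, 0]
    - [1, -0.1, 0, 0.2, 0]
    - [1, 0, 0, 0, 0]

```text
time: 15.88
position: [0.5664, -0.2496, 0.1481]
tool_rot: [3.128, 0.287, -0.0]
ft_force: [-3.7, -1.3, 0.4]
grip_width: 0.361
```

Request:
play_rows:
  motion:
    - [1, -0.1, 0, 0.2, 0]
    - [1, -0.1, 0, 0.2, 0]
    - [1, -0.1, 0, 0.2, 0]
    - [1, 0, 0, 0, 0]

```text
time: 16.38
position: [0.5641, -0.2497, 0.1422]
tool_rot: [-3.128, -0.287, -0.002]
ft_force: [-1.0, -0.7, -0.7]
grip_width: 0.361
```

```bash
python3 - <<'E'
from h import *
s=ctrl.get_state(); print(s['position'],s['ft_force'],s['torque'])
im=optics.get_image('side'); sc=optics.get_image('scene')
save('s10',np.hstack([cv2.resize(im[110:250,270:410],(400,400),interpolation=cv2.INTER_CUBIC),cv2.resize(sc[220:360,100:240],(400,400),interpolation=cv2.INTER_CUBIC)]))
E
```

```text
[ 0.5641 -0.2497  0.1422] [-0.995  -0.6697 -0.6502] [-0.0549  0.1082 -0.0177]
```

View pics/s10.png

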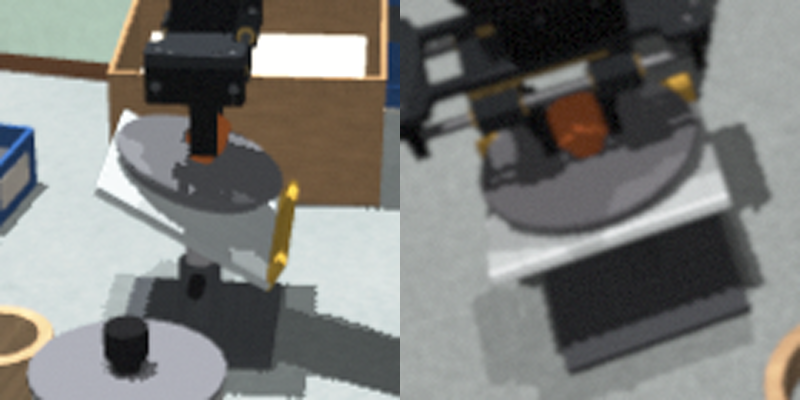

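Request:
play_rows:
  motion:
    - [1, -0.1, 0, 0.2, 0]
    - [1, -0.1, 0, 0.2, 0]
    - [1, -0.1, 0, 0.2, 0]
    - [1, 0, 0, 0, 0]

```text
time: 16.98
position: [0.5603, -0.2505, 0.136]
tool_rot: [-3.128, -0.287, 0.001]
ft_force: [0.2, -0.2, -1.8]
grip_width: 0.364
```

Request:
play_rows:
  motion:
    - [1, -0.1, 0, 0.2, 0]
    - [1, -0.1, 0, 0.2, 0]
    - [1, -0.1, 0, 0.2, 0]
    - [1, 0, 0, 0, 0]

```text
time: 17.48
position: [0.5572, -0.2513, 0.1301]
tool_rot: [3.129, 0.286, -0.001]
ft_force: [0.5, -0.0, -0.6]
grip_width: 0.361
```

```bash
python3 - <<'E'
from h import *
s=ctrl.get_state(); print(s['position'],s['ft_force'],s['torque'])
im=optics.get_image('side'); sc=optics.get_image('scene')
save('s11',np.hstack([cv2.resize(im[110:250,270:410],(400,400),interpolation=cv2.INTER_CUBIC),cv2.resize(sc[220:360,100:240],(400,400),interpolation=cv2.INTER_CUBIC)]))
E
```

```text
[ 0.5572 -0.2513  0.1301] [ 0.544  -0.0072 -0.5784] [ 0.0697  0.0026 -0.0182]
```

View pics/s11.png

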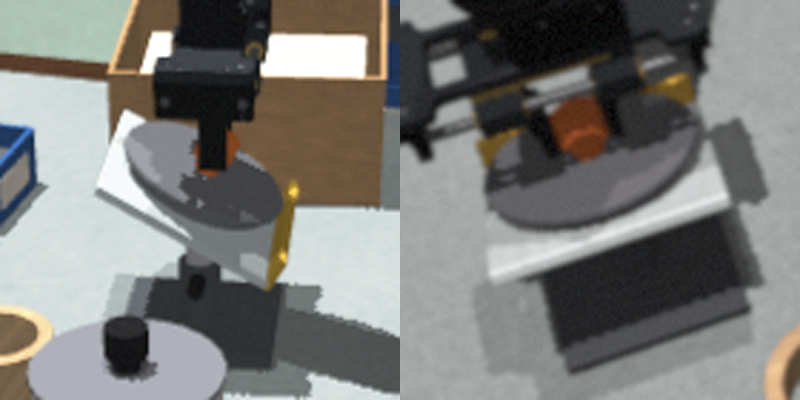

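Request:
play_rows:
  motion:
    - [1, -0.1, 0, 0.2, 0]
    - [1, -0.1, 0, 0.2, 0]
    - [1, -0.1, 0, 0.2, 0]
    - [1, 0, 0, 0, 0]

```text
time: 18.08
position: [0.5543, -0.2517, 0.1241]
tool_rot: [-3.128, -0.287, 0.001]
ft_force: [0.4, -0.6, -1.6]
grip_width: 0.363
```

```bash
python3 - <<'E'
from h import *
s=ctrl.get_state(); print(s['position'],s['ft_force'],s['torque'])
im=optics.get_image('side'); sc=optics.get_image('scene')
save('s12',np.hstack([cv2.resize(im[130:230,290:390],(400,400),interpolation=cv2.INTER_CUBIC),cv2.resize(sc[220:360,100:240],(400,400),interpolation=cv2.INTER_CUBIC)]))
E
```

```text
[ 0.5543 -0.2517  0.1241] [ 0.3782 -0.5575 -1.6126] [ 0.0135 -0.0214  0.0012]
```

View pics/s12.png

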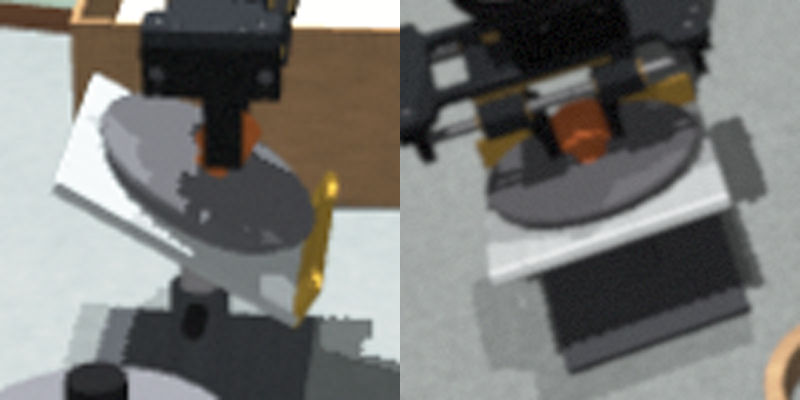

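Request:
play_rows:
  motion:
    - [1, -0.1, 0, 0.2, 0]
    - [1, -0.1, 0, 0.2, 0]
    - [1, 0, 0, 0, 0]

```text
time: 18.55
position: [0.5525, -0.2522, 0.1203]
tool_rot: [3.128, 0.287, -0.0]
ft_force: [1.0, 0.7, -0.1]
grip_width: 0.363
```

Request:
play_rows:
  motion:
    - [1, 0, 0, 0.2, 0]
    - [1, 0, 0, 0, 0]

```text
time: 18.8
position: [0.5526, -0.2522, 0.1187]
tool_rot: [3.128, 0.287, -0.0]
ft_force: [-1.9, 0.4, 3.3]
grip_width: 0.366
```

```bash
python3 - <<'E'
from h import *
s=ctrl.get_state(); print(s['position'],s['ft_force'],s['torque'])
im=optics.get_image('side'); sc=optics.get_image('scene')
save('s13',np.hstack([cv2.resize(im[130:230,290:390],(400,400),interpolation=cv2.INTER_CUBIC),cv2.resize(sc[220:360,100:240],(400,400),interpolation=cv2.INTER_CUBIC)]))
E
```

```text
[ 0.5526 -0.2522  0.1187] [-1.8713  0.444   3.3015] [0.0618 0.3198 0.0261]
```

View pics/s13.png

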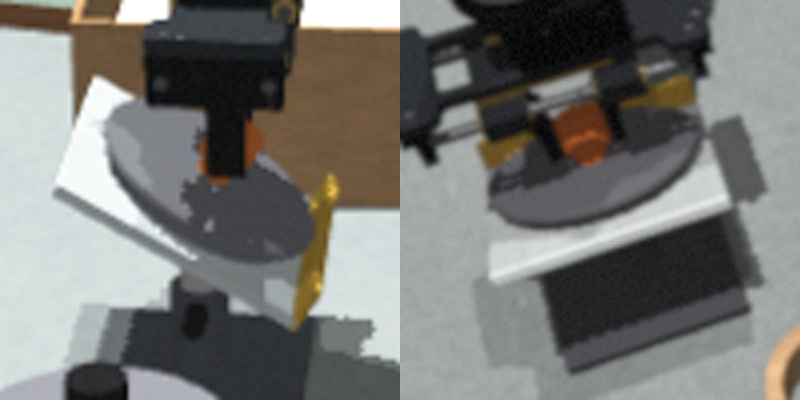

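Request:
play_rows:
  motion:
    - [1, 0, 0, 0.2, 0]
    - [1, 0, 0, 0, 0]

```text
time: 19.15
position: [0.5526, -0.2522, 0.1169]
tool_rot: [3.128, 0.287, -0.0]
ft_force: [-4.2, 1.6, 6.4]
grip_width: 0.364
```

```bash
python3 - <<'E'
from h import *
s=ctrl.get_state(); print(s['position'],s['ft_force'],s['torque'])
im=optics.get_image('side'); np.save('pics/s14.npy',im)
save('s14',cv2.resize(im[135:215,300:380],(600,600),interpolation=cv2.INTER_CUBIC))
E
```

```text
[ 0.5526 -0.2522  0.1169] [-4.2271  1.6037  6.3652] [0.1135 0.6382 0.0378]
```

View pics/s14.png

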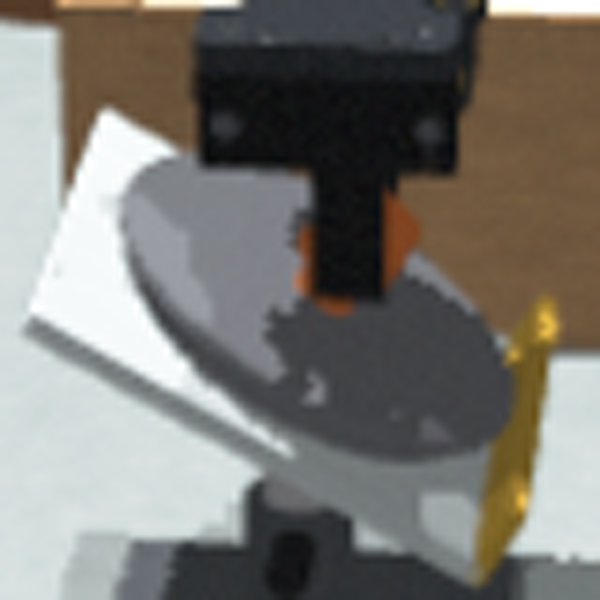

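The force is rising at about 2 N/mm along the deck normal, which suggests the lid is flat on the sprung deck. I'll check the predicted flat lid rim once against the picture.

```bash
python3 - <<'E'
from h import *
c=optics.calibration('side'); im=np.load('pics/s14.npy')
x0,y0,yaw=.5704,-.2496,np.radians(10.4)
def f(sl,yy,n,H):
    X=sl*.866-n*.5; return np.array([x0+np.cos(yaw)*X-np.sin(yaw)*yy,y0+np.sin(yaw)*X+np.cos(yaw)*yy,H+sl*.5+n*.866])
big=cv2.resize(im[135:215,300:380],(600,600),interpolation=cv2.INTER_CUBIC).copy()
H=.119
for pts,col in [([f(.07*np.cos(a),.07*np.sin(a),.016,H) for a in np.linspace(0,6.283,60)],(255,0,255)),([f(a,b,0,H) for a,b in [(.08,.075),(-.07,.075),(-.07,-.075),(.08,-.075),(.08,.075)]],(0,255,0))]:
    q=np.array([(proj(c,p)-[300,135])*7.5 for p in pts]).astype(np.int32); cv2.polylines(big,[q],False,col,1)
save('s14o',big)
E
```

```text
(no output)
```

View pics/s14o.png

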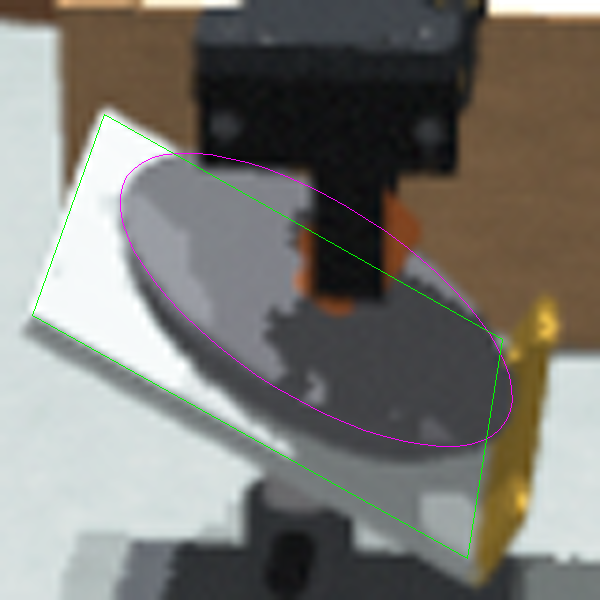

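The predicted flat rim (magenta) matches the real lid rim within a pixel or two, so the lid is flat and at the ledge. I'll ease the press so the spring barely loads, then open.

Request:
play_rows:
  motion:
    - [1, 0, 0, -0.1, 0]
    - [1, 0, 0, -0.1, 0]
    - [1, 0, 0, 0, 0]
    - [1, 0, 0, 0, 0]

```text
time: 19.7
position: [0.5526, -0.2522, 0.1183]
tool_rot: [3.128, 0.287, -0.0]
ft_force: [-2.1, 1.0, 4.0]
grip_width: 0.362
```

```bash
python3 - <<'E'
from h import *
s=ctrl.get_state(); print(s['time'],s['position'],s['ft_force'],s['torque'])
im=optics.get_image('side'); 
save('s15',cv2.resize(im[135:215,300:380],(600,600),interpolation=cv2.INTER_CUBIC))
E
```

```text
19.7 [ 0.5526 -0.2522  0.1183] [-2.1126  0.9516  4.0446] [-0.0063  0.4513  0.0489]
```

View pics/s15.png

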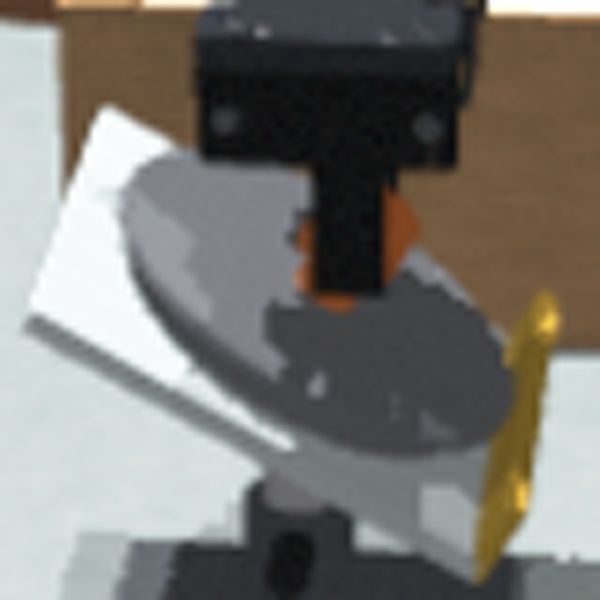

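Request:
play_rows:
  motion:
    - [1, 0, 0, -0.15, 0]
    - [1, 0, 0, 0, 0]
    - [1, 0, 0, 0, 0]

```text
time: 20.12
position: [0.5526, -0.2522, 0.1195]
tool_rot: [3.128, 0.287, -0.0]
ft_force: [-1.4, -0.2, 1.1]
grip_width: 0.37
```

Request:
play_rows:
  motion:
    - [0.5, 0, 0, 0, 0]
    - [0.3, 0, 0, 0, 0]
    - [0.2, 0, 0, 0, 0]
    - [0.1, 0, 0, 0, 0]
    - [0.1, 0, 0, 0, 0]
    - [0.1, 0, 0, 0, 0]

```text
time: 20.88
position: [0.5527, -0.2521, 0.1199]
tool_rot: [3.128, 0.287, 0.0]
ft_force: [-0.1, -0.2, 0.1]
grip_width: 0.882
```

```bash
python3 - <<'E'
from h import *
s=ctrl.get_state(); print(s['time'],s['position'],s['ft_force'],s['torque'],s['grip_width'])
im=optics.get_image('side'); 
save('s16',cv2.resize(im[135:215,300:380],(600,600),interpolation=cv2.INTER_CUBIC))
E
```

```text
20.875 [ 0.5527 -0.2521  0.1199] [-0.0561 -0.1731  0.1278] [ 0.026  -0.003  -0.0448] 0.8819190608753787
```

View pics/s16.png

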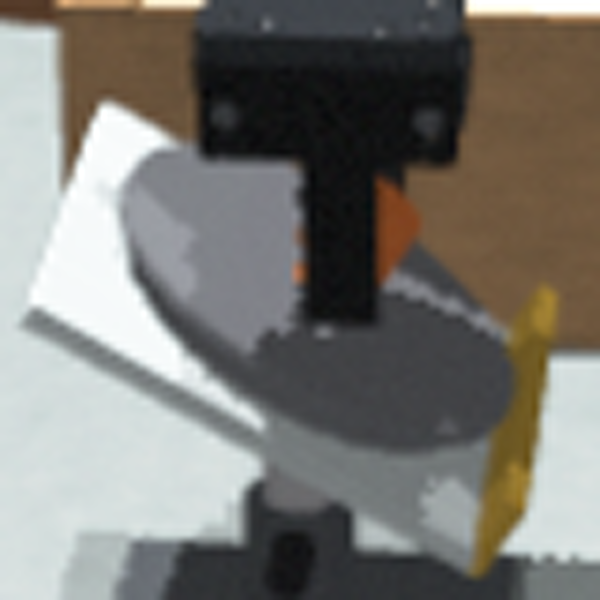

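The fingers are open, the force is about zero, and the lid stays flat at the ledge. I'll retreat straight up.

Request:
play_rows:
  motion:
    - [0.1, 0, 0, -0.5, 0]
    - [0.1, 0, 0, -1, 0]
    - [0.1, 0, 0, -1.5, 0]
    - [0.1, 0, 0, -3, 0]
    - [0.1, 0, 0, -4, 0]
    - [0.1, 0, 0, -5, 0]
    - [0.1, -1, 0, -5, 0]
    - [0.1, -1, 0, -2, 0]
    - [0.1, 0, 0, 0, 0]
    - [0.1, 0, 0, 0, 0]

```text
time: 22.18
position: [0.5324, -0.2554, 0.338]
tool_rot: [-3.127, -0.287, 0.004]
ft_force: [-0.8, 0.5, -0.1]
grip_width: 0.899
```

```bash
python3 - <<'E'
from h import *
s=ctrl.get_state(); print(s['time'],s['position'],s['ft_force'],s['grip_width'])
im=optics.get_image('side'); w=optics.get_image('wrist'); sc=optics.get_image('scene')
save('s17',np.hstack([cv2.resize(im[135:215,300:380],(400,400),interpolation=cv2.INTER_CUBIC),cv2.resize(w[60:300,180:420],(400,400),interpolation=cv2.INTER_CUBIC)]))
save('sc17',sc)
# rim overlay on fixed picture: measure lid centre by contour of wrist knob
c=optics.calibration('wrist'); T=np.eye(4); T[:3,:3]=R.from_rotvec(s['tool_rot']).as_matrix(); T[:3,3]=s['position']; P=T@np.array(c['hand_eye'])
hsv=cv2.cvtColor(w,cv2.COLOR_RGB2HSV); m=cv2.inRange(hsv,(3,120,90),(16,255,255)); k,l,st,ce=cv2.connectedComponentsWithStats(m)
for i in range(1,k):
    if st[i,4]>100: print(st[i],ce[i])
x0,y0,yaw=.5704,-.2496,np.radians(10.4)
n=.050;H=.123
p=np.array([x0-np.cos(yaw)*n*.5,y0-np.sin(yaw)*n*.5,H+n*.866]); print('pred knob top',proj(c,p,P), 'side',proj(optics.calibration('side'),p))
E
```

```text
22.175 [ 0.5324 -0.2554  0.338 ] [-0.7718  0.4814 -0.0971] 0.8991548959325587
[ 304  169   32   41 1069] [319.5332 189.6941]
pred knob top [320.3499 197.2396] side [349.8065 161.5894]
```

View pics/s17.png

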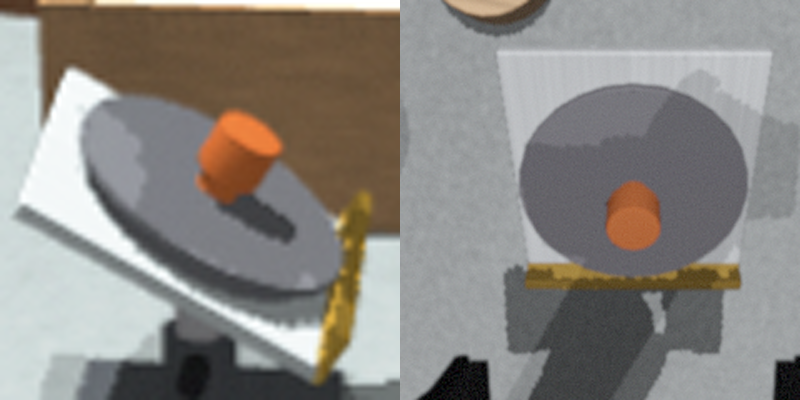

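View pics/sc17.png

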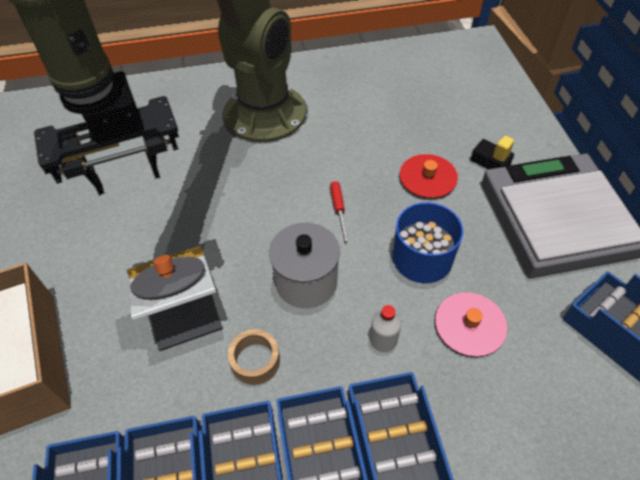

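Wrist view: the knob top is at (320.4,196.8), against (320.3,197.2) predicted for a flat lid at the ledge. Side view: (350.6,161.2) against (349.8,161.6). The lid is centred, its edge is at the ledge, and the blue tub and the other things are unmoved. I'll hand in.

```bash
python3 -c "
from h import *
print(ticket.close_job())"
```

```text
the job is handed in; nothing more can be done
None
```

I lifted the blue tub's lid off by its orange knob and set it on the tilted rest. It lies flat, in the middle from side to side, with its lower edge against the yellow ledge. The job is handed in; I moved the arm clear at about 22 s of the 38 s allowed, and no verdict was reported.

- **Placing:** I held the lid level, felt the deck at the predicted height (about 0.124 m), and lowered it while it tilted in the fingers to the slope. I eased the pressure before letting go. The highest force I read on the wrist during this was about 10 N.
- **Last checks:** The knob's top was within about 1 pixel of where a flat lid against the ledge should put it, in both the wrist and side views. The force after letting go was zero. By eye, the blue tub and the other things had not moved.
- **What disagreed:** The real fingertips stood about 25 mm behind the reported TCP, not 8 mm ahead as stated. My first grip therefore closed in the air just above the knob. I noticed it from the opening reading and the pictures, went 30 mm lower, and the second grip held.

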